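# Hold a drying sample slide up to the label reader

## Task

Take the sample slide off its drying stand, gripping only its clear end (the frosted end, marked by the small notch in one corner, is never touched by the fingers), and hold it in the air in front of the label reader: label side slanted up to face the window squarely, label centred in front of the window about 12 cm from it, long edges level and the notched edge uppermost. Do not touch the reader, leave the wax block, thread spool and ink bottle where they are, and finish while still holding the slide there, at rest.

Things in the scene. Friction and masses are not known exactly. Their poses are not given: they have to be found in the camera images.
- slide_center (a point): Centre of the sample slide: loose stiff plate 110 x 6 x 44 mm (x, y, z), 40 g, standing on a long edge in the stand's slot. +x: along it to the frosted end; +y: normal of the label face; z: across its width, up at the start, to the notched edge. Clear bluish part x -55 to +15 mm (grip here, across the 6 mm); white frosted part +15 to +55. The other face has no label.
- slide_label (a point): Centre of the printed label (28 x 22 mm, white paper with a red band) on the frosted end of the slide: 35 mm in +x, 3 mm in +y and 4 mm in -z from the slide's centre. Axes as the slide's.
- slide_frost: The white frosted end, fixed to the clear part. The notch, a square step 10 x 10 mm, is cut from its outer upper corner (+x, +z). Seen from the label side, notched edge up, the frosted end is at the left. Origin: middle of the slide's lower long edge, 22 mm below the slide's centre; axes as the slide's.
- stand: Drying stand, fixed: round dark foot (radius 28 mm), post, and an aluminium bar 90 x 18 mm, long along x. The slide's lower edge stands 106 mm above the foot's underside in a slot 7.6 mm wide, 10 mm deep; the rails end at 116 mm, and the slide's upper 34 mm stand free. Origin: centre of the foot's underside; z up.
- reader: Label reader, fixed: black round base (radius 42 mm, origin at the centre of its underside), bent post, grey head. Nothing stands between the window and 200 mm in front of it.
- reader_head: The reader's grey head, 52 x 70 x 44 mm. Origin at the centre of its dark red window, about 265 mm above the table; -x is the way the window looks, 35 degrees below level and roughly towards the robot; y is level. The head reaches back from the window in +x.
- read_point (a point): The point where the label's centre belongs: 120 mm straight in front of the window's centre. Axes as the head's.
- wax_block: Bystander: yellow wax block 36 x 55 x 23 mm, loose. Origin at the centre of its underside.
- spool_red: Bystander: upright spool of red thread, about 45 mm in diameter, 52 mm high, loose. Origin at its underside.
- ink_bottle: Bystander: red ink bottle 37 mm in diameter, 105 mm high, loose. Origin at the centre of its underside.
- mat: Cork mat 130 x 180 x 6 mm, fixed, under the stand, in the left part of an open red cardboard tray (walls 96 mm high; its right part holds a wad of paper and a row of straps, up to about 200 mm high). Origin at the centre of its underside; z up.

How it is judged:
At the end, for the whole second after the job is handed in: Held by the fingers alone and at rest; label centre 90 to 150 mm in front of the window and within 20 mm of its centre line sideways and up and down; label face square to the window within 0.26 rad; long edges level within 0.25 rad, notched edge uppermost (x of slide_label in the frame of reader_head between -0.15 and -0.09 m and y of slide_label in the frame of reader_head between -0.02 and 0.02 m and z of slide_label in the frame of reader_head between -0.02 and 0.02 m and angle between the y axis of slide_center and the x axis of reader_head, either way round below 0.26 rad and y of reader_head in the frame of slide_center above 0.05 m and angle between slide_center's own z axis and vertical below 1.25 rad and angle between slide_center's own x axis and vertical between 1.3208 and 1.8208 rad and contact force between the fingers and slide above 1 N and contact force between slide and stand below 0.05 N and contact force between slide and mat below 0.05 N and contact force between slide and reader below 0.05 N and linear speed of slide below 0.03 m/s and angular speed of slide below 0.3 rad/s); the arm keeps its last pose, push and grip.
It fails at once if the fingers touch the frosted end (contact force between the fingers and slide_frost above 0.3 N).
It fails at once if the reader is touched (contact force between anything else and reader above 1 N).
It fails at once if the wax block is moved by more than 15 mm (distance of wax_block from where it was at the start of the episode above 0.015 m).
It fails at once if the spool is moved by more than 15 mm (distance of spool_red from where it was at the start of the episode above 0.015 m).
It fails at once if the ink bottle is moved by more than 15 mm (distance of ink_bottle from where it was at the start of the episode above 0.015 m).
It also fails if it takes over 32 s, if anything falls off the work surface, if the arm or the gripper's body presses on something with over 40 N, if the wrist force passes 120 N, or if a joint passes its speed limit or range.

## Robot

A 6-joint arm with a two-finger parallel gripper is mounted at the origin on a cart in front of the work surface, level with it; the furniture and walls round the work are solid. World frame = base frame: x ahead of the robot, y to its left, z up, the work surface at z = 0. Lengths are in m, angles in rad, forces in N, time in s.
With the tool pointing down it reaches from about 0.375 to 0.9 m from the base axis. Payload 3.1 kg.
Tool frame: the origin (TCP) lies between the finger pads; the fingertips stand 17 mm ahead of it and the grasp point (between the pads) lies 2 mm behind it; z points along the fingers, y is the line along which they close (so a half turn about z gives the same grasp; the last joint's range is limited). The gripper opens to 85 mm and grips with 20 to 120 N. Pads are 22 mm wide; open, the fingers measure 114 mm over their backs; the gripper's body (76 mm by 85 mm) begins 54 mm behind the grasp point. The pads swing forward as they close: fully open they stand 13 mm farther back than shut.
Start: joints at [0.974, 0.527, 1.433, -0, 1.181, -0.178], TCP at [0.254, 0.571, 0.248] pointing down, gripper open.
Joint ranges: [-3.08, 3.08], [-0.75, 2.2], [0.22, 2.44], [-1.43, 4.57], [0, 2.65], [-2.85, 2.85]. Speed limits (rad/s): [2.79, 2.79, 3.14, 3.14, 3.14, 3.14].

## Interface

Orientations are given as a unit quaternion [x, y, z, w].
In Python, from station import sense, vision, order gives the robot as it stands.
- The arm moves only by the shell command python3 -m crank 'ROWS' [OPENING] [FORCE]. ROWS is JSON, a list of rows, each an object with "dp": the shift along the world's x, y, z in units of 30 mm (1.0 is 30 mm), a list of three; "angular": the turn, a rotation vector about the world's x, y, z in degrees, a list of three. In form: [{"dp": [dx, dy, dz], "angular": [ax, ay, az]}, ...]. A call has 1 to 20 rows; each row shifts and turns the commanded pose from where the row before left it; what a row does not reach is not made up. A row lasts 1/10 s, in which the tool goes at most 50 mm and 8.59 degrees, less where a joint would pass 70% of its speed; a pose out of reach is approached as far as the arm can. A call is refused whole if a number of a shift passes 1 or a number of a turn 8.59, either way. A call with a gripper value outside its range is refused whole. OPENING is the closure, from 0 (fully open) to 1 (shut), set as the call begins (- or left out, the last holds). The fingers move at their own pace and stop on an object; FORCE is the grip in N (left out, the last holds). Time passes only in rows, so rows that do not move let the fingers close. It gives the time, the measured TCP pose, the force, the opening and the grip force at its end, in the units of the state.
- sense(): the state, without advancing time (a new reading comes with each control period).
- vision.snapshot(name): name is "scene" or "top" or "wrist"; returns a dict with "image" (420x560x3 uint8, blue, green, red), "range_z" (420x560 float32, m along the optical axis (not along the pixel's ray), 0 where there is no reading), "mtx" (3x3 intrinsics, pixels), "pose" (4x4, takes a point from camera to world coordinates); the wrist camera has in their place "mount" (4x4, takes a point from camera to tool coordinates, whose origin is the TCP and whose axes are the flange's). Camera axes: x right, y down, z forward; pixel columns grow to the right and rows downward; lengths in m; the calibration is good to about 2 mm. The wrist camera is an equidistant fisheye: a pixel r from the principal point sees the ray r / f radians off the axis. A picture is of the moment at which its call begins: read the wrist's pose just before it.
- order.sign_off(): hands the job in; it is judged then, once.
The state is a dict: "t": time; "q": joint angles; "qd": joint speeds; "tau": joint torques, N m; "tcp_pos": TCP position; "tool_rot": TCP orientation; "force": force on the tool from outside, world axes, zero at the start; "ft_torque": the same for the moment, N m; "finger_gap": opening from 0.0 (shut) to 1.0 (fully open); "gripper_force": force on a finger pad.
Only numpy, scipy, OpenCV 4.12 (cv2) and the standard library are available. Lean on these libraries where they do the work, as an engineer would, in place of code of your own. Each camera call takes 0.05 s, during which the arm holds its last target. There are 200 camera calls.

## Working session

There is one attempt and no reset: what is moved stays moved. The work goes in short steps, Python scripts to look and compute and a shell command to move; the robot and the scene stay as the last step left them, time stands still between calls to the robot, and variables do not carry over. Pictures are saved under pics/ and viewed, at most 10 in all, crops included, and the job is handed in when it is done.

```bash
mkdir -p pics; ls; python3 - <<'E'
from station import sense,vision
import cv2,numpy as np,pickle
s=sense();print(s)
d={}
for n in("scene","top","wrist"):
    v=vision.snapshot(n);d[n]=v;cv2.imwrite(f"pics/{n}0.png",v["image"])
    print(n,v["mtx"].round(1).tolist(),{k:np.round(v[k],3).tolist() for k in("pose","mount") if k in v})
pickle.dump((s,d),open("s0.pkl","wb"))
E
```

```text
pics
{'t': 0.0, 'q': array([ 9.73501408e-01,  5.28486543e-01,  1.43390897e+00, -5.29957088e-06,
        1.18136860e+00, -1.78462682e-01]), 'qd': array([-0.00032438,  0.00051731, -0.00090849, -0.00050328, -0.00064001,
        0.00013512]), 'tau': array([ 5.63839058e-04, -4.42361248e+01, -1.78025669e+01, -1.03901527e-04,
        8.44496477e-03, -7.98938771e-06]), 'tcp_pos': array([0.25375074, 0.5704312 , 0.24731892]), 'tool_rot': array([ 2.07887701e-01,  9.78152097e-01, -1.00600264e-03, -4.08383082e-04]), 'force': array([ 0.57076691, -0.47378777, -0.42514285]), 'ft_torque': array([ 0.0246153 , -0.00260237,  0.00222645]), 'gripper_force': 0.0, 'finger_gap': 1.000455856602151}
scene [[417.3, 0.0, 284.0], [0.0, 417.3, 208.4], [0.0, 0.0, 1.0]] {'pose': [[0.651, -0.335, 0.681, -0.012], [-0.759, -0.279, 0.588, -0.42], [-0.007, -0.9, -0.436, 0.528], [0.0, 0.0, 0.0, 1.0]]}
top [[410.0, 0.0, 281.1], [0.0, 410.0, 209.1], [0.0, 0.0, 1.0]] {'pose': [[-0.014, -0.981, 0.193, 0.407], [-1.0, 0.017, 0.016, 0.091], [-0.019, -0.193, -0.981, 0.991], [0.0, 0.0, 0.0, 1.0]]}
wrist [[325.2, 0.0, 279.5], [0.0, 325.2, 216.3], [0.0, 0.0, 1.0]] {'mount': [[-0.0, -0.945, -0.326, 0.084], [1.0, -0.0, 0.0, 0.001], [-0.0, -0.326, 0.945, -0.126], [0.0, 0.0, 0.0, 1.0]]}
```

View pics/scene0.png

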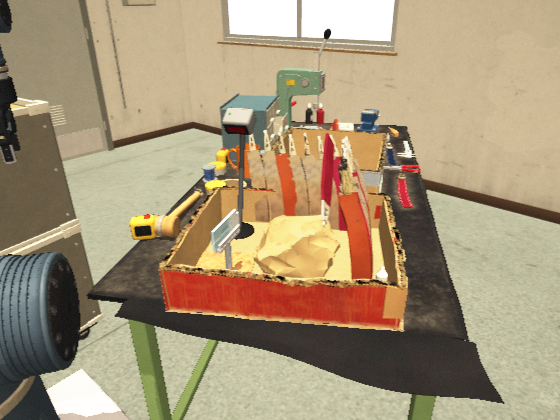

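View pics/top0.png

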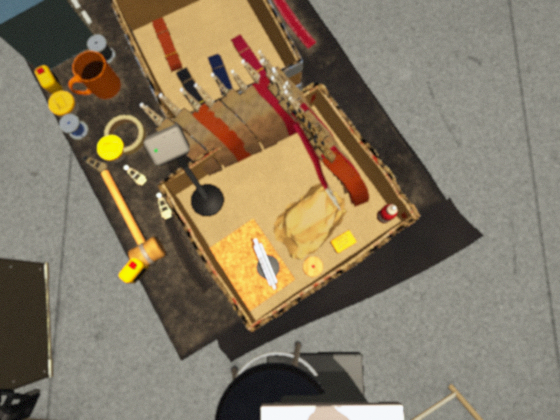

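The scene view shows the slide on its stand at about (228,230), and the reader head with its dark window at (238,121). The top view shows the slide bar at (264,263), the head at (167,145), the ink bottle at (388,213), the wax block at (343,242) and the spool at (312,266). Next I'll zoom in and use the depth.

```bash
cat > h.py <<'E'
import numpy as np,cv2,pickle
def cloud(v):
    z=v["range_z"];h,w=z.shape;K=v["mtx"]
    u,w_=np.meshgrid(np.arange(w),np.arange(h))
    p=np.stack([(u-K[0,2])/K[0,0]*z,(w_-K[1,2])/K[1,1]*z,z],-1)
    P=v["pose"];return p@P[:3,:3].T+P[:3,3]
def crop(im,x0,y0,w,h,k): return cv2.resize(im[y0:y0+h,x0:x0+w],None,fx=k,fy=k,interpolation=cv2.INTER_NEAREST)
def px(v,p):
    P=v["pose"];c=(np.asarray(p)-P[:3,3])@P[:3,:3];K=v["mtx"];return c[...,:2]/c[...,2:]*[K[0,0],K[1,1]]+K[:2,2]
E
python3 - <<'E'
from h import *
s,d=pickle.load(open("s0.pkl","rb"))
a=crop(d["scene"]["image"],200,200,50,50,8);b=crop(d["top"]["image"],235,230,50,50,8)
c=crop(d["scene"]["image"],215,100,50,25,8)
e=crop(d["top"]["image"],140,120,50,25,8)
cv2.imwrite("pics/z1.png",np.vstack([np.hstack([a,b]),np.hstack([c,e])]))
C=cloud(d["top"])
for name,(x0,y0,x1,y1),lo,hi in (("slide",(240,225,290,295),.1,.18),("head",(140,115,195,170),.22,.36)):
    q=C[y0:y1,x0:x1].reshape(-1,3);q=q[(q[:,2]>lo)&(q[:,2]<hi)]
    print(name,len(q),q.mean(0),q.min(0),q.max(0));w,V=np.linalg.eigh(np.cov(q.T));print(np.sqrt(w),V.T)
S=cloud(d["scene"])
q=S[205:250,205:250].reshape(-1,3);col=d["scene"]["image"][205:250,205:250].reshape(-1,3).astype(int)
m=(q[:,2]>.118)&(q[:,2]<.17)&(q[:,0]<.55);q=q[m];print("slide scene",len(q),q.mean(0),q.min(0),q.max(0));w,V=np.linalg.eigh(np.cov(q.T));print(np.sqrt(w),V.T)
im=d["scene"]["image"].astype(int);
m=np.zeros(im.shape[:2],bool);m[100:140,215:262]=1
red=m&(im[...,2]>im[...,1]+40)&(im[...,2]>im[...,0]+30)
ys,xs=np.nonzero(red);print("window px",len(xs),xs.min(),xs.max(),ys.min(),ys.max(),xs.mean(),ys.mean());q=S[red];print(np.median(q,0))
w,V=np.linalg.eigh(np.cov(q.T));print(np.sqrt(w),V.T)
E
```

```text
slide 522 [0.47576425 0.12924574 0.13080964] [0.40844976 0.08843956 0.10004628] [0.54534437 0.16365593 0.1596215 ]
[0.01491343 0.01921324 0.04043727] [[ 0.07357697 -0.48395495  0.87199429]
 [ 0.33620753  0.83521683  0.43517508]
 [-0.93890944  0.26115218  0.22416202]]
head 1276 [0.66319249 0.30406143 0.2975431 ] [0.62982161 0.26757281 0.26123304] [0.70937566 0.34744556 0.31325499]
[0.00653704 0.01596627 0.02015172] [[-0.37167039 -0.23183396  0.89895169]
 [ 0.79753277  0.41590229  0.43699745]
 [-0.47518691  0.87936244  0.03031661]]
slide scene 625 [0.45418951 0.1343107  0.13782772] [0.40784725 0.11616883 0.11812984] [0.51339127 0.15910215 0.15847932]
[0.00188525 0.01261932 0.03225241] [[-0.36204876  0.92619623 -0.10526747]
 [-0.03080831  0.10097761  0.99441157]
 [-0.9316499  -0.36326859  0.00802427]]
window px 79 227 244 127 132 235.9493670886076 129.53164556962025
[0.6509245  0.3010571  0.26591735]
[0.00090733 0.00530612 0.01276628] [[ 0.71346748  0.31645615  0.62515571]
 [-0.57208761 -0.25206521  0.78049913]
 [-0.40457376  0.91450458 -0.00120032]]
```

View pics/z1.png

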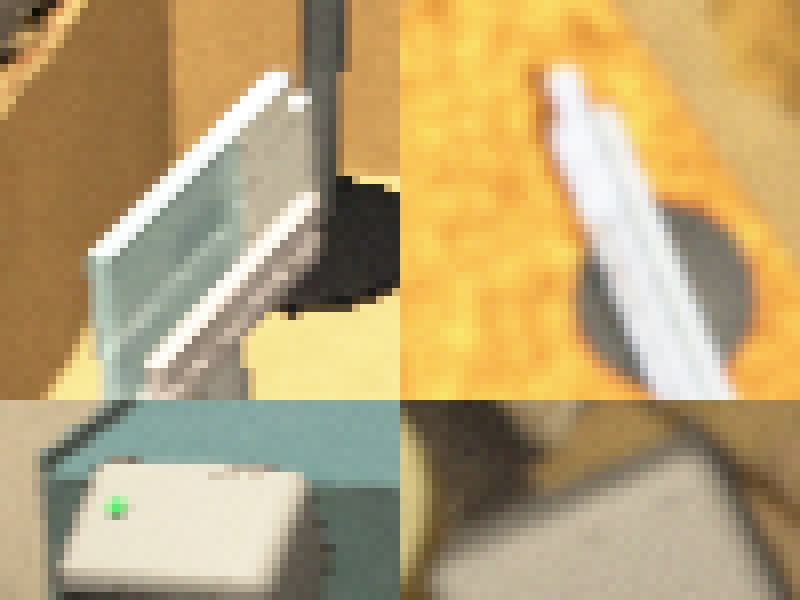

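The frosted, notched end points away from the robot. The blank face looks right, so the label is on the +y side. Now I'll refine the yaw values, check the surroundings and compute the moves.

```bash
python3 - <<'E'
from h import *
s,d=pickle.load(open("s0.pkl","rb"))
T=cloud(d["top"]);S=cloud(d["scene"])
# head top face: bright grey region in top view, z range
im=d["top"]["image"].astype(int)
q=T[115:170,140:195];c=im[115:170,140:195]
m=(q[...,2]>.26)&(c.max(-1)>110)&(c.max(-1)-c.min(-1)<45)
n,l,st,ce=cv2.connectedComponentsWithStats(m.astype(np.uint8));k=1+st[1:,4].argmax();Q=q[l==k]
nrm=np.linalg.svd(Q-Q.mean(0))[2][2];print("headtop",len(Q),Q.mean(0),nrm*np.sign(nrm[2]))
r=cv2.minAreaRect(Q[:,:2].astype(np.float32)*1000);print(r)
# window: pixels, fit
im=d["scene"]["image"].astype(int)
print("win px R-G rows"); 
for y in range(116,138,1): print(y,[int(x) for x in (im[y,224:250,2]-im[y,224:250,1])[::2]], [round(float(z),3) for z in S[y,[230,236,242]][:,2]])
# post / obstacles in the region around read point, z bands, both clouds
A=np.vstack([T.reshape(-1,3),S.reshape(-1,3)])
for z0 in np.arange(.0,.30,.03):
    b=A[(A[:,2]>z0+.005)&(A[:,2]<z0+.035)&(A[:,0]>.5)&(A[:,0]<.72)&(A[:,1]>.18)&(A[:,1]<.36)]
    if len(b): print(round(z0,2),len(b),np.percentile(b,[5,50,95],axis=0)[:,:2].round(3).tolist())
b=A[(A[:,0]>.36)&(A[:,0]<.56)&(A[:,1]>-.02)&(A[:,1]<.11)]
print("right of slide max z",[(round(y,2),round(float(b[(abs(b[:,1]-y)<.01)][:,2].max()),3)) for y in np.arange(0,.11,.02)])
# slide top edge from top view: bright
q=T[225:295,240:290];m=(q[...,2]>.148)&(q[...,2]<.17);Q=q[m];print("slide top",len(Q),Q.mean(0),cv2.minAreaRect(Q[:,:2].astype(np.float32)*1000))
E
```

```text
headtop 1123 [0.66255457 0.30445065 0.30241716] [0.81356768 0.39515397 0.42656883]
((541.0150146484375, 224.24560546875), (371.6040954589844, 72.71442413330078), 33.83908462524414)
win px R-G rows
116 [13, 6, 7, 7, 7, 7, 7, 6, 7, 7, 6, 6, 7] [0.296, 0.297, 0.298]
117 [11, 8, 6, 7, 7, 8, 8, 9, 7, 8, 6, 6, 8] [0.293, 0.295, 0.296]
118 [9, 8, 7, 6, 6, 7, 7, 8, 8, 6, 7, 7, 9] [0.293, 0.293, 0.294]
119 [10, 8, 6, 7, 7, 7, 7, 8, 8, 7, 7, 6, 12] [0.291, 0.291, 0.291]
120 [8, 8, 7, 7, 7, 6, 6, 7, 8, 6, 6, 7, 12] [0.289, 0.29, 0.29]
121 [10, 11, 11, 13, 13, 9, 8, 7, 8, 6, 7, 6, 13] [0.287, 0.289, 0.288]
122 [11, 10, 11, 12, 8, 10, 12, 9, 12, 13, 13, 11, 9] [0.286, 0.286, 0.287]
123 [8, 6, 10, 6, 10, 6, 9, 11, 11, 12, 12, 9, 8] [0.282, 0.284, 0.285]
124 [3, 2, 1, 5, 9, 6, 9, 6, 4, 8, 12, 11, 8] [0.28, 0.282, 0.282]
125 [-3, 1, 0, 3, -2, 2, 3, 1, 3, 4, 6, 6, 6] [0.278, 0.279, 0.279]
126 [2, 1, 7, 3, 5, 8, 2, 2, 3, 0, -1, 6, 5] [0.276, 0.276, 0.279]
127 [1, 11, 64, 50, 47, 39, 23, 35, 8, 3, 4, 3, 7] [0.272, 0.274, 0.275]
128 [-7, 7, 64, 67, 66, 72, 70, 70, 56, 62, 19, 2, 6] [0.27, 0.27, 0.272]
1
[... 930 characters left out ...]
7], [0.717, 0.355]]
0.12 137 [[0.655, 0.299], [0.66, 0.303], [0.719, 0.323]]
0.15 132 [[0.661, 0.301], [0.666, 0.305], [0.672, 0.313]]
0.18 98 [[0.666, 0.304], [0.672, 0.308], [0.679, 0.313]]
0.21 72 [[0.674, 0.307], [0.679, 0.311], [0.687, 0.318]]
0.24 229 [[0.639, 0.273], [0.656, 0.291], [0.685, 0.325]]
0.27 1409 [[0.636, 0.273], [0.656, 0.299], [0.692, 0.331]]
right of slide max z [(np.float64(0.0), 0.149), (np.float64(0.02), 0.157), (np.float64(0.04), 0.159), (np.float64(0.06), 0.155), (np.float64(0.08), 0.149), (np.float64(0.1), 0.991)]
slide top 153 [0.45470114 0.13729619 0.15554609] ((458.93890380859375, 139.11688232421875), (108.88998413085938, 6.006557464599609), 21.925199508666992)
```

```bash
python3 -m crank '[{"dp":[0.385,-0.92,0],"angular":[0,0,2.85]},{"dp":[0.385,-0.92,0],"angular":[0,0,2.85]},{"dp":[0.385,-0.92,0],"angular":[0,0,2.85]},{"dp":[0.385,-0.92,0],"angular":[0,0,2.85]},{"dp":[0.385,-0.92,0],"angular":[0,0,2.85]},{"dp":[0.385,-0.92,0],"angular":[0,0,2.85]},{"dp":[0.385,-0.92,0],"angular":[0,0,2.85]},{"dp":[0.385,-0.92,0],"angular":[0,0,2.85]},{"dp":[0.385,-0.92,0],"angular":[0,0,2.85]},{"dp":[0.385,-0.92,0],"angular":[0,0,2.85]},{"dp":[0.385,-0.92,0],"angular":[0,0,2.85]},{"dp":[0.385,-0.92,0],"angular":[0,0,2.85]},{"dp":[0.385,-0.92,0],"angular":[0,0,2.85]},{"dp":[0.385,-0.92,0],"angular":[0,0,2.85]},{"dp":[0.385,-0.92,0],"angular":[0,0,2.85]},{"dp":[0.385,-0.92,0],"angular":[0,0,2.85]},{"dp":[0,0,-0.3],"angular":[0,0,0]},{"dp":[0,0,0],"angular":[0,0,0]},{"dp":[0,0,0],"angular":[0,0,0]}]' 0.6 40
python3 - <<'E'
from h import *
from station import sense,vision
s=sense();v=vision.snapshot("wrist");pickle.dump((s,v),open("s1.pkl","wb"));cv2.imwrite("pics/w1.png",v["image"])
print(s["tcp_pos"],s["tool_rot"],s["finger_gap"],s["q"])
E
```

```text
t: 2.05
tcp_pos: [0.438, 0.1299, 0.2389]
tool_rot: [-0.187, 0.982, 0.0, -0.001]
force: [0.5, -0.0, 0.0]
finger_gap: 0.403
gripper_force: 0.0
[0.43801525 0.12991722 0.23886059] [-1.87463142e-01  9.82271180e-01  2.91656412e-04 -9.02920593e-04] 0.40250264440326944 [ 4.27298340e-02  3.17421366e-01  1.84922945e+00  3.79709353e-04
  9.76813313e-01 -1.90543719e+00]
```

View pics/w1.png

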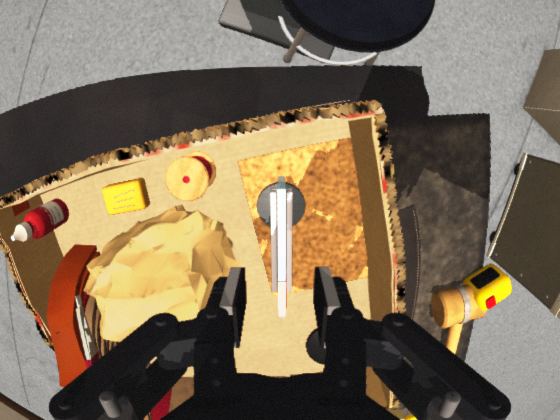

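The wrist view shows the slide edge running along column 282, from row 180 (clear end) to row 315. It is parallel to the fingers, which are at columns 238 and 325, and centred between them to about 1 mm. The near end works out 37 mm from the TCP, so the grip lands at about slide x = -18 mm, inside the clear part. I'll descend and close.

```bash
python3 -m crank '[{"dp":[0,0,-0.5],"angular":[0,0,0]},{"dp":[0,0,-0.5],"angular":[0,0,0]},{"dp":[0,0,-0.5],"angular":[0,0,0]},{"dp":[0,0,-0.5],"angular":[0,0,0]},{"dp":[0,0,-0.5],"angular":[0,0,0]},{"dp":[0,0,-0.3],"angular":[0,0,0]},{"dp":[0,0,-0.25],"angular":[0,0,0]},{"dp":[0,0,0],"angular":[0,0,0]},{"dp":[0,0,0],"angular":[0,0,0]}]' 0.6 40
python3 -m crank '[{"dp":[0,0,0],"angular":[0,0,0]},{"dp":[0,0,0],"angular":[0,0,0]},{"dp":[0,0,0],"angular":[0,0,0]},{"dp":[0,0,0],"angular":[0,0,0]},{"dp":[0,0,0],"angular":[0,0,0]},{"dp":[0,0,0],"angular":[0,0,0]},{"dp":[0,0,0],"angular":[0,0,0]},{"dp":[0,0,0],"angular":[0,0,0]}]' 1 40
python3 - <<'E'
from h import *
from station import sense,vision
s=sense();v=vision.snapshot("wrist");w=vision.snapshot("scene");pickle.dump((s,v,w),open("s2.pkl","wb"))
cv2.imwrite("pics/w2.png",np.hstack([v["image"][120:420,130:430],crop(w["image"],190,160,75,75,4)]))
print(s["force"],s["finger_gap"])
E
```

```text
t: 3.0
tcp_pos: [0.4391, 0.1296, 0.1481]
tool_rot: [-0.188, 0.982, -0.0, 0.0]
force: [0.1, 0.2, 0.3]
finger_gap: 0.399
gripper_force: 0.0
t: 3.8
tcp_pos: [0.4388, 0.1303, 0.1482]
tool_rot: [-0.187, 0.982, 0.001, 0.0]
force: [-1.0, 5.8, 0.6]
finger_gap: 0.058
gripper_force: 40.7
[-0.97096486  5.81133629  0.57248727] 0.05793697552475878
```

View pics/w2.png

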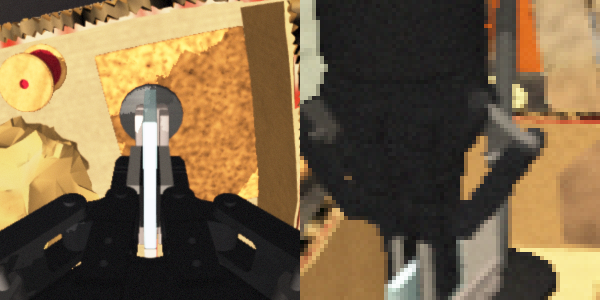

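The wrist view shows the slide between the pads, gripped on its clear part, with the near clear end at about (150,95). I'll lift it, then swing to the left while yawing -88°.

```bash
python3 -m crank '[{"dp":[0,0,0.2],"angular":[0,0,0]},{"dp":[0,0,0.4],"angular":[0,0,0]},{"dp":[0,0,0.5],"angular":[0,0,0]},{"dp":[0,0,0.5],"angular":[0,0,0]},{"dp":[0,0,0.5],"angular":[0,0,0]},{"dp":[0,0,0.5],"angular":[0,0,0]},{"dp":[0,0,0.3],"angular":[0,0,0]},{"dp":[0,0,0],"angular":[0,0,0]}]' 1 60
python3 -m crank '[{"dp":[0,0.35,0],"angular":[0,0,-5.5]},{"dp":[0,0.35,0],"angular":[0,0,-5.5]},{"dp":[0,0.35,0],"angular":[0,0,-5.5]},{"dp":[0,0.35,0],"angular":[0,0,-5.5]},{"dp":[0,0.35,0],"angular":[0,0,-5.5]},{"dp":[0,0.35,0],"angular":[0,0,-5.5]},{"dp":[0,0.35,0],"angular":[0,0,-5.5]},{"dp":[0,0.35,0],"angular":[0,0,-5.5]},{"dp":[0,0.35,0],"angular":[0,0,-5.5]},{"dp":[0,0.35,0],"angular":[0,0,-5.5]},{"dp":[0,0.35,0],"angular":[0,0,-5.5]},{"dp":[0,0.35,0],"angular":[0,0,-5.5]},{"dp":[0,0.35,0],"angular":[0,0,-5.5]},{"dp":[0,0.35,0],"angular":[0,0,-5.5]},{"dp":[0,0.35,0],"angular":[0,0,-5.5]},{"dp":[0,0.35,0],"angular":[0,0,-5.5]},{"dp":[0,0,0],"angular":[0,0,0]},{"dp":[0,0,0],"angular":[0,0,0]}]'
python3 -m crank '[{"dp":[0,0,0],"angular":[1.75,-4.01,0]},{"dp":[0,0,0],"angular":[1.75,-4.01,0]},{"dp":[0,0,0],"angular":[1.75,-4.01,0]},{"dp":[0,0,0],"angular":[1.75,-4.01,0]},{"dp":[0,0,0],"angular":[1.75,-4.01,0]},{"dp":[0,0,0],"angular":[1.75,-4.01,0]},{"dp":[0,0,0],"angular":[1.75,-4.01,0]},{"dp":[0,0,0],"angular":[1.75,-4.01,0]},{"dp":[0,0,0],"angular":[0,0,0]},{"dp":[0,0,0],"angular":[0,0,0]}]'
python3 - <<'E'
from h import *
from station import sense,vision
from scipy.spatial.transform import Rotation as R
s=sense();v=vision.snapshot("scene");t=vision.snapshot("top");pickle.dump((s,v,t),open("s3.pkl","wb"))
cv2.imwrite("pics/w3.png",np.hstack([crop(v["image"],150,90,130,150,3),crop(t["image"],120,110,130,150,3)]))
print(R.from_quat(s["tool_rot"]).as_matrix().round(3).tolist(),s["q"],s["force"],s["finger_gap"])
E
```

```text
t: 4.7
tcp_pos: [0.4398, 0.1291, 0.2362]
tool_rot: [-0.187, 0.982, -0.0, 0.002]
force: [-0.5, 0.2, -0.4]
finger_gap: 0.053
gripper_force: 62.5
t: 6.5
tcp_pos: [0.4385, 0.297, 0.2342]
tool_rot: [0.546, 0.837, -0.001, -0.0]
force: [-0.6, -0.3, -0.1]
finger_gap: 0.054
gripper_force: 62.5
t: 7.5
tcp_pos: [0.4389, 0.297, 0.2346]
tool_rot: [0.522, 0.798, 0.251, 0.164]
force: [0.7, 0.3, 0.6]
finger_gap: 0.057
gripper_force: 62.6
[[-0.401, 0.751, 0.524], [0.916, 0.329, 0.229], [-0.001, 0.572, -0.82]] [ 0.37166535  0.31623764  2.1011865   0.19355745  0.11762265 -0.22578274] [0.70953491 0.26902493 0.58657298] 0.05690519007772331
```

View pics/w3.png

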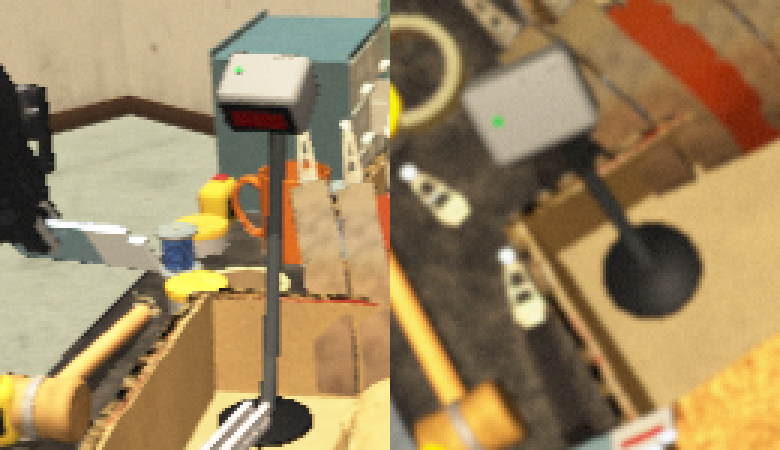

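The slide is held at the intended tilt. The red-banded label is visible in the top view near (205,255) and the fingers are on the clear end. I'll move to the read point.

```bash
python3 -m crank '[{"dp":[0.3,0.03,-0.085],"angular":[0,0,0]},{"dp":[0.3,0.03,-0.085],"angular":[0,0,0]},{"dp":[0.3,0.03,-0.085],"angular":[0,0,0]},{"dp":[0.3,0.03,-0.085],"angular":[0,0,0]},{"dp":[0.3,0.03,-0.085],"angular":[0,0,0]},{"dp":[0.3,0.03,-0.085],"angular":[0,0,0]},{"dp":[0.3,0.03,-0.085],"angular":[0,0,0]},{"dp":[0.3,0.03,-0.085],"angular":[0,0,0]},{"dp":[0.3,0.03,-0.085],"angular":[0,0,0]},{"dp":[0.3,0.03,-0.085],"angular":[0,0,0]},{"dp":[0,0,0],"angular":[0,0,0]},{"dp":[0,0,0],"angular":[0,0,0]},{"dp":[0,0,0],"angular":[0,0,0]}]'
python3 - <<'E'
from h import *
from station import sense,vision
from scipy.spatial.transform import Rotation as R
s=sense();v=vision.snapshot("scene");t=vision.snapshot("top");pickle.dump((s,v,t),open("s4.pkl","wb"))
cv2.imwrite("pics/w4.png",np.hstack([crop(v["image"],170,90,130,150,3),crop(t["image"],130,130,130,150,3)]))
M=R.from_quat(s["tool_rot"]).as_matrix();print(M.round(3).tolist(),s["q"])
a=np.radians(23.5);c,e=np.cos(np.radians(35)),np.sin(np.radians(35))
H=np.array([[c*np.cos(a),-np.sin(a),-e*np.cos(a)],[c*np.sin(a),np.cos(a),-e*np.sin(a)],[e,0,c]]);W=np.array([.651,.301,.266])
# slide points seen by top: plane fit near expected label
T=cloud(t);exp=W-.12*H[:,0]
P=(T-W)@H;im=t["image"].astype(int)
near=(abs(P[...,0]+.12)<.02)&(abs(P[...,1])<.06)&(abs(P[...,2])<.04)
red=near&(im[...,2]-im[...,1]>60);print("red",red.sum(),P[red].mean(0))
wh=near&(im.min(-1)>120);Q=P[wh];print("white",len(Q),Q.min(0),Q.max(0),Q.mean(0))
n=np.linalg.svd(Q-Q.mean(0),full_matrices=False)[2][2];print("normal in head frame",n*np.sign(n[0]))
S=cloud(v);P=(S-W)@H;im=v["image"].astype(int);m=(abs(P[...,0]+.12)<.03)&(P[...,1]>-.06)&(P[...,1]<.02)&(abs(P[...,2])<.04);Q=P[m];print("scene",len(Q),np.percentile(Q,[2,50,98],axis=0).round(3))
E
```

```text
t: 8.9
tcp_pos: [0.5283, 0.3063, 0.2092]
tool_rot: [0.522, 0.798, 0.251, 0.164]
force: [-0.7, -0.6, -0.8]
finger_gap: 0.057
gripper_force: 62.6
[[-0.401, 0.751, 0.525], [0.916, 0.328, 0.229], [-0.0, 0.573, -0.82]] [ 0.31744298  0.45051306  1.94523563  0.37543301  0.14798527 -0.44951668]
red 27 [-0.11918845 -0.0027007   0.00433473]
white 352 [-0.12601037 -0.0243632  -0.02038519] [-0.11411944  0.04468928  0.02825297] [-0.1205555   0.01069711  0.00850628]
normal in head frame [ 0.99801258 -0.0054508   0.0627788 ]
scene 241 [[-0.126 -0.024 -0.02 ]
 [-0.124 -0.003  0.006]
 [-0.119  0.019  0.026]]
```

View pics/w4.png

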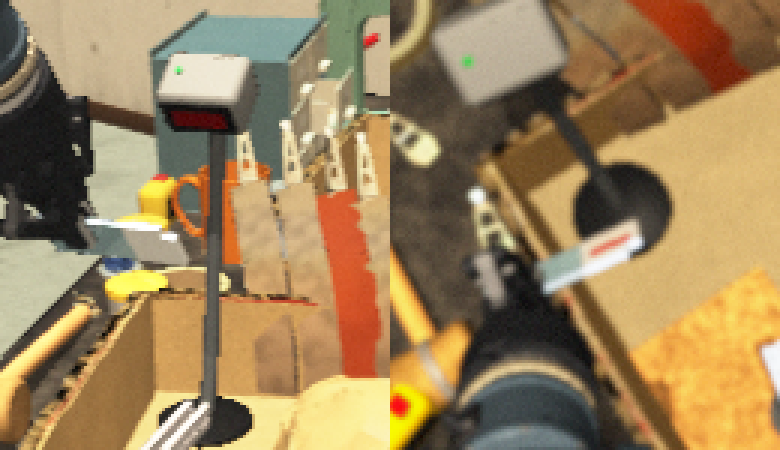

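Both views show the slide level in front of the window. The label is about -120 mm in x, -3 mm in y and 0 to 4 mm in z in the head frame, with its face square to within about 4°, all well inside the limits. The arm is at rest, so I'll hand in.

```bash
python3 -c "
from station import order
print(order.sign_off())"
```

```text
the job is handed in; nothing more can be done
None
```

I handed the job in at about 9 s, with the slide held at rest by its clear end and the label about 120 mm in front of the reader window, centred to within about 5 mm and square to within about 4°; no verdict came back.

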